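Shut the bench air valve under its sliding cover

ROBOT

A 6-joint arm with a two-finger parallel gripper is mounted at the origin on the work surface. World frame = base frame: x ahead of the robot, y to its left, z up, the work surface at z = 0. Lengths are in m, angles in rad, forces in N, time in s.
With the tool pointing down it reaches from about 0.35 to 0.925 m from the base axis. Payload 6.4 kg.
Tool frame: the origin (TCP) lies at the very end of the fingers, on their centre line; the grasp point (between the pads) lies 19 mm behind it; z points along the fingers, y is the line along which they close (so a half turn about z gives the same grasp; the last joint's range is limited). The gripper opens to 94 mm and grips with 3 to 60 N. Pads are 16 mm wide; open, the fingers measure 119 mm over their backs; the gripper's body (75 mm by 177 mm) begins 78 mm behind the grasp point.
Start: joints at [1.14, 0.245, 1.558, -0, 1.339, -0.174], TCP at [0.165, 0.629, 0.205] pointing down, gripper open.
Joint ranges: [-3.13, 3.13], [-1.02, 2.26], [0.13, 2.54], [-0.95, 4.09], [0.21, 2.88], [-2.74, 2.74]. Speed limits (rad/s): [2.57, 2.57, 3.14, 3.14, 3.14, 3.14].

INTERFACE

Orientations are given as a rotation vector (axis times angle).
In Python, from plant import get_state, viewer, robot gives the robot as it stands. The module is installed in compiled form; this text tells all that it offers.
- The arm moves only by the tool jog_arm, never from a script. Its argument "targets" is a list of rows, each an object with "dp": the shift along the tool's x, y, z in mm, a list of three; "roll": the turn about the tool's z in degrees. A call has exactly 5 rows; each row shifts and turns the commanded pose from where the row before left it, along the tool's axes as they then stand; what a row does not reach is not made up. A row lasts 1/12 s, in which the tool goes at most 41.7 mm and 7.16 degrees, less where a joint would pass 70% of its speed; a pose out of reach is approached as far as the arm can. A call with a gripper value outside its range is refused whole. "grip" is the closure, from 0 (fully open) to 1 (shut), set as the call begins (left out, the last holds). The fingers move at their own pace and stop on an object; "force" is the grip in N (left out, the last holds). Time passes only in rows, so rows that do not move let the fingers close, or fill a call up. It gives the time, the measured TCP pose, the force, the opening and the grip force at its end, in the units of the state.
- get_state(): the state, without advancing time (a new reading comes with each control period).
- viewer.capture(name): name is "side" or "top"; returns a dict with "pixels" (480x640x3 uint8, blue, green, red), "fx", "fy", "cx", "cy" (pixels), "dist" ([k1, k2, p1, p2, k3] as OpenCV has them; the pictures are not rectified), "R" (3x3) and "t" (3): a world point X has camera coordinates R X + t. Camera axes: x right, y down, z forward; pixel columns grow to the right and rows downward; lengths in m; the calibration is good to about 2 mm. A picture is of the moment at which its call begins. There is no depth.
- robot.close_job(): hands the job in; it is judged then, once.
The state is a dict: "time": time; "qpos": joint angles; "joint_vel": joint speeds; "tau": joint torques, N m; "ee_pos": TCP position; "ee_rot": TCP orientation; "force": force on the tool from outside, world axes, zero at the start; "wrist_torque": the same for the moment, N m; "opening": opening from 0.0 (shut) to 1.0 (fully open); "gripper_force": force on a finger pad.
Only numpy, scipy, OpenCV 4.12 (cv2) and the standard library are available. Lean on these libraries where they do the work, as an engineer would, in place of code of your own. Each camera call takes 0.05 s, during which the arm holds its last target. There are 200 camera calls.

TASK

Slide the cover plate of the grey air-valve box all the way along its guides, off the bay it hides and over the other bay, so that the red valve handle with the white band is revealed. Then push that red handle round until it is fully shut, crosswise to its pipe. Just push: lift nothing, leave the blue handle as it is, and do not disturb the other things on the bench.

Things in the scene. Friction and masses are not known exactly. Their poses are not given: they have to be found in the camera images.
- valve_box: Fixed grey steel box, 174 (own x) x 336 (own y) x 90 mm high, open on top. Origin: centre of its underside; z up. Walls and mid partition (at own y = 0) 12 mm thick, leaving two bays of 150 x 150 mm inside, centred at own y = +81 and -81 mm. One bay holds the red-handled valve, the other the blue one; which is which varies, as do the box's place and yaw.
- red_bay (a point): Centre of the red valve's bay, at the ledge (top of the walls and partition, 80 mm above the bench) on which the cover slides. Outside the ledge a lip 4 mm thick rises 10 mm more on all four sides of the box; it guides and stops the cover (166 mm between lips across, 328 mm lengthwise). The cover starts over this bay.
- cover: Loose aluminium plate, 161 (own x) x 158 (own y) x 6 mm, about 0.3 kg, on the ledge. Origin: centre of its underside. On its middle stands a black rib, 100 mm long in own x, 12 mm thick, its top 28 mm above the plate's underside. It slides along the box's y, about 162 mm from over one bay to over the other, against a few newtons of friction.
- red_valve: Brass valve and pipe under the red handle, fixed in its bay, axes parallel to the box's. Origin: on the handle's vertical pivot axis, 6 mm above the bench; the pivot lies 30 mm from the bay's centre toward the box's -x. The pipe runs along own x, its top 43 mm above the bench (49 mm within 26 mm of the pivot).
- red_handle (a joint): Angle of the red handle about its pivot, rad, counterclockwise from above: 0 = pointing to the box's +x along the pipe (open); 1.571 = pointing to the box's +y, crosswise (shut, at its stop). Starts at 0 to 0.3. It turns against 0.15 N m of friction (about 3.5 N at 45 mm from the pivot) and stays where left.
- red_tip (a point): Point in the red bar near its end, 60 mm from the pivot, 58 mm above the bench. The bar is 14 mm wide, reaches 65 mm from the pivot, its underside 51 mm and its top 65 mm above the bench, with a hub of 26 mm diameter at the pivot and a white band near its end.
- blue_valve: Valve under the blue handle, in the other bay, built as the red one: origin on its pivot axis, 6 mm above the bench. It must stay as it is.
- blue_tip (a point): Point in the blue bar near its end, 60 mm from its pivot, 58 mm above the bench. Same bar as the red one, without a band.
- yellow_driver: Loose screwdriver with a yellow handle lying in front of the box, about 200 mm long. Bystander.
- red_driver: Loose screwdriver with a red handle lying to the right of the multimeter, about 200 mm long. Bystander.
- multimeter: Loose yellow multimeter lying at the box's right (-y) end, 150 x 78 x 41 mm. Bystander.
- circuit_board: Loose green circuit board with parts on it at the box's left (+y) end, 170 x 120 x 28 mm. Bystander.
- flux_bottle: Loose bottle, 48 mm diameter, 110 mm high, standing behind the box (+x side). Bystander.
- solder_spool: Loose spool of solder, 54 mm diameter, 45 mm high, standing behind the box. Bystander.
- heat_sink: Loose finned aluminium block, 60 x 80 x 35 mm, behind the box. Bystander.
There are look-alikes about, which are no part of the job. Several things have the shape of the cover; the one meant has the colours described above.

How it is judged:
By the outcome, as a careful person would: the job done as asked, in the order asked, and still so for the second after the job is handed in, with the robot touching nothing.
It also fails if it takes over 48 s, if anything falls off the work surface, if the arm or the gripper's body presses on something with over 40 N, if the wrist force passes 120 N, or if a joint passes its speed limit or range.

## Working session

There is one attempt and no reset: what is moved stays moved. The work goes in short steps, Python scripts to look and compute and a tool call to move; the robot and the scene stay as the last step left them, time stands still between calls to the robot, and variables do not carry over. Pictures are saved under pics/ and viewed, at most 10 in all, crops included, and the job is handed in when it is done.

Besides the shell and the picture viewer there is one more tool, called after "Emit:" by a JSON object that holds its "name" and its "arguments". jog_arm: Moves the arm, as the interface text tells. Its arguments: {"type":"object","properties":{"targets":{"type":"array"},"grip":{"type":"number"},"force":{"type":"number"}},"required":["targets"]}

```bash
mkdir -p pics; cat > h.py <<'E'
import numpy as np, cv2
from plant import get_state, viewer, robot
def cap(n,f=None):
    c=viewer.capture(n); c={k:(v if k=='name' else np.array(v)) for k,v in c.items()}
    if f: cv2.imwrite('pics/'+f,c['pixels'])
    return c
def K(c): return np.array([[c['fx'],0,c['cx']],[0,c['fy'],c['cy']],[0,0,1]],float)
def ray(c,uv,z):
    p=cv2.undistortPoints(np.array(uv,float).reshape(-1,1,2),K(c),c['dist'].astype(float)).reshape(-1,2)
    d=np.c_[p,np.ones(len(p))]@c['R']; o=-c['R'].T@c['t']
    return o+d*((z-o[2])/d[:,2])[:,None]
def proj(c,X):
    return cv2.projectPoints(np.array(X,float).reshape(-1,1,3),cv2.Rodrigues(c['R'].astype(float))[0],c['t'].astype(float),K(c),c['dist'].astype(float))[0].reshape(-1,2)
E
python3 - <<'E'
from h import *
for n in('top','side'):
    c=cap(n,n+'0.png'); print(n,-c['R'].T@c['t'])
print(get_state())
E
```

```text
top [ 0.28370686 -0.02651896  1.43804853]
side [ 0.31246156 -0.83202381  1.04627268]
{'time': 0.1, 'qpos': array([ 1.13993648e+00,  2.45727657e-01,  1.55886686e+00, -4.37690161e-05,
        1.33870155e+00, -1.74106341e-01]), 'joint_vel': array([-0.00106251, -0.00095815, -0.00454787,  0.00158891, -0.00211853,
       -0.0001382 ]), 'tau': array([-1.08053886e-03, -4.16915846e+01, -3.15524697e+01,  6.85795583e-02,
        3.10327811e-02, -8.48691843e-05]), 'ee_pos': array([0.16484565, 0.62819725, 0.20447973]), 'ee_rot': array([-4.02124948e-01, -3.11527858e+00,  2.57379436e-03]), 'force': array([-0.33815459,  0.61848172, -0.13459365]), 'wrist_torque': array([ 0.00555013, -0.01852905,  0.00380942]), 'gripper_force': 0.0, 'opening': 1.0013098739873127}
```

View pics/top0.png

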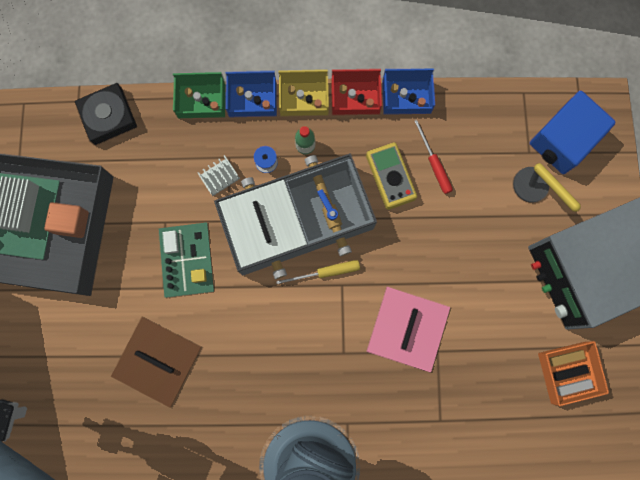

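View pics/side0.png

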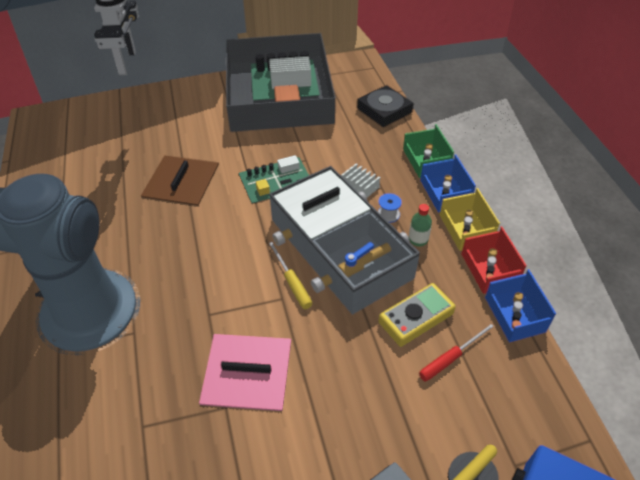

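The top view shows the box at about (296,213), with the pale cover over its left (+y) bay. The cover's black rib is at about (262,223), and the blue valve is exposed at (328,203). The pink and brown plates are look-alikes.

```bash
python3 - <<'E'
from h import *
c=cap('top'); im=c['pixels']; 
hsv=cv2.cvtColor(im,cv2.COLOR_BGR2HSV)
roi=np.zeros(im.shape[:2],np.uint8); cv2.rectangle(roi,(212,165),(312,272),255,-1)
m=cv2.inRange(hsv,(0,0,170),(180,40,255))&roi
cs,_=cv2.findContours(m,cv2.RETR_EXTERNAL,cv2.CHAIN_APPROX_NONE)
k=max(cs,key=cv2.contourArea); print(cv2.contourArea(k))
W=ray(c,k.reshape(-1,2),.086)[:,:2]
r=cv2.minAreaRect((W*1000).astype(np.float32)); print('cover',r)
ins=np.zeros_like(m); cv2.drawContours(ins,[k],-1,255,-1)
b=cv2.inRange(hsv,(0,0,0),(180,255,70))&cv2.erode(ins,np.ones((7,7)))
n,_,st,ce=cv2.connectedComponentsWithStats(b); i=1+np.argmax(st[1:,4]); print(st[i],ce[i])
ys,xs=np.nonzero(_==i); 
print('rib',cv2.minAreaRect((ray(c,np.c_[xs,ys],.108)[:,:2]*1000).astype(np.float32)))
cv2.imwrite('pics/crop1.png',cv2.resize(im[140:300,190:400],None,fx=3.6,fy=3.6,interpolation=cv2.INTER_CUBIC))
E
```

```text
4565.5
cover ((559.3427124023438, 97.01376342773438), (160.24142456054688, 157.53622436523438), 18.60222053527832)
[253 201  18  42 186] [261.7311828  221.42473118]
rib ((557.5021362304688, 95.66954803466797), (99.95133972167969, 9.914972305297852), 18.96013069152832)
```

View pics/crop1.png

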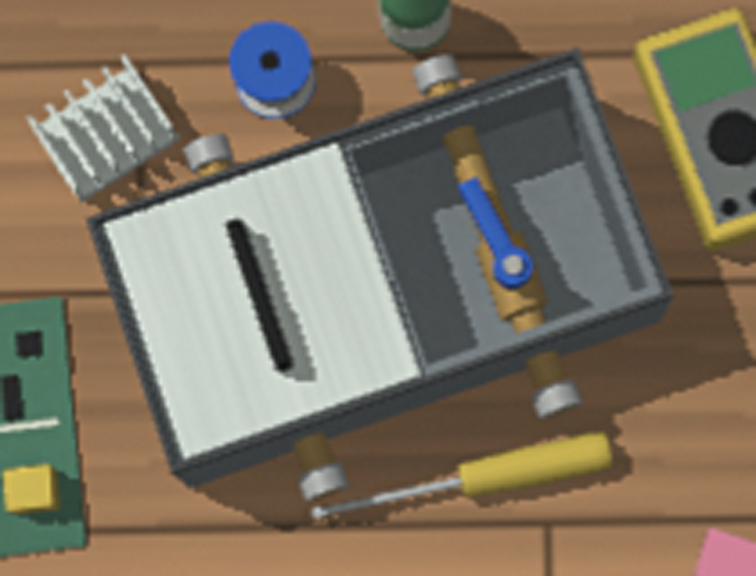

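Viewed from above, the cover's centre is at about world (559, 97) mm and the box yaw is about 18.8°. The rib runs from crop (234,225) to (285,365). The blue handle points +x and is clear of everything. Next I turn the tool so its y axis lies along the rib.

Emit:
{"name": "jog_arm", "arguments": {"targets": [{"dp": [0, 0, 0], "roll": 5.65}, {"dp": [0, 0, 0], "roll": 5.65}, {"dp": [0, 0, 0], "roll": 5.65}, {"dp": [0, 0, 0], "roll": 5.65}, {"dp": [0, 0, 0], "roll": 5.65}], "grip": 0.5, "force": 20}}

```text
time: 0.57
ee_pos: [0.165, 0.6284, 0.205]
ee_rot: [-1.158, -2.921, 0.001]
force: [0.2, 0.9, -0.1]
opening: 0.685
gripper_force: 0.0
```

Emit:
{"name": "jog_arm", "arguments": {"targets": [{"dp": [0, 0, 0], "roll": 5.65}, {"dp": [0, 0, 0], "roll": 5.65}, {"dp": [0, 0, 0], "roll": 5.65}, {"dp": [0, 0, 0], "roll": 5.65}, {"dp": [0, 0, 0], "roll": 5.65}]}}

```text
time: 0.98
ee_pos: [0.165, 0.6284, 0.205]
ee_rot: [1.835, 2.55, -0.001]
force: [-0.6, -0.0, -0.0]
opening: 0.496
gripper_force: 0.0
```

Emit:
{"name": "jog_arm", "arguments": {"targets": [{"dp": [-30, 10, 0], "roll": 0}, {"dp": [-30, 10, 0], "roll": 0}, {"dp": [-30, 10, 0], "roll": 0}, {"dp": [-30, 10, 0], "roll": 0}, {"dp": [-30, 10, 0], "roll": 0}]}}

```text
time: 1.4
ee_pos: [0.2612, 0.5014, 0.2051]
ee_rot: [-1.829, -2.555, 0.001]
force: [0.1, -0.2, 0.6]
opening: 0.498
gripper_force: 0.0
```

Emit:
{"name": "jog_arm", "arguments": {"targets": [{"dp": [-30, 10, 0], "roll": 0}, {"dp": [-30, 10, 0], "roll": 0}, {"dp": [-30, 10, 0], "roll": 0}, {"dp": [-30, 10, 0], "roll": 0}, {"dp": [-30, 10, 0], "roll": 0}]}}

```text
time: 1.82
ee_pos: [0.3569, 0.3755, 0.2053]
ee_rot: [-1.829, -2.554, 0.0]
force: [0.5, 0.5, 0.8]
opening: 0.498
gripper_force: 0.0
```

Emit:
{"name": "jog_arm", "arguments": {"targets": [{"dp": [-30, 10, 0], "roll": 0}, {"dp": [-30, 10, 0], "roll": 0}, {"dp": [-30, 10, 0], "roll": 0}, {"dp": [-30, 10, 0], "roll": 0}, {"dp": [-30, 10, 0], "roll": 0}]}}

```text
time: 2.23
ee_pos: [0.4525, 0.2495, 0.2053]
ee_rot: [-1.829, -2.554, 0.0]
force: [1.4, 0.1, 0.6]
opening: 0.502
gripper_force: 0.0
```

Emit:
{"name": "jog_arm", "arguments": {"targets": [{"dp": [-30, 10, 0], "roll": 0}, {"dp": [-30, 10, 0], "roll": 0}, {"dp": [-25, 10, 0], "roll": 0}, {"dp": [0, 0, 0], "roll": 0}, {"dp": [0, 0, 0], "roll": 0}]}}

```text
time: 2.65
ee_pos: [0.5081, 0.1793, 0.2051]
ee_rot: [-1.832, -2.551, 0.001]
force: [-0.7, 0.6, -0.4]
opening: 0.499
gripper_force: 0.0
```

Emit:
{"name": "jog_arm", "arguments": {"targets": [{"dp": [-22, 7, 0], "roll": 0}, {"dp": [-22, 7, 0], "roll": 0}, {"dp": [-21, 7, 20], "roll": 0}, {"dp": [0, 0, 30], "roll": 0}, {"dp": [0, 0, 30], "roll": 0}]}}

```text
time: 3.07
ee_pos: [0.5493, 0.1258, 0.1255]
ee_rot: [1.828, 2.553, 0.003]
force: [-0.3, -0.1, -0.8]
opening: 0.497
gripper_force: 0.0
```

Emit:
{"name": "jog_arm", "arguments": {"targets": [{"dp": [0, 0, 20], "roll": 0}, {"dp": [0, 0, 8], "roll": 0}, {"dp": [0, 0, 4], "roll": 0}, {"dp": [0, 0, 0], "roll": 0}, {"dp": [0, 0, 0], "roll": 0}]}}

```text
time: 3.48
ee_pos: [0.5494, 0.126, 0.0949]
ee_rot: [1.827, 2.553, 0.002]
force: [0.6, 0.2, 0.3]
opening: 0.5
gripper_force: 0.0
```

Emit:
{"name": "jog_arm", "arguments": {"targets": [{"dp": [-3, 0, 0], "roll": 0}, {"dp": [-5, 0, 0], "roll": 0}, {"dp": [-5, 0, 0], "roll": 0}, {"dp": [-5, 0, 0], "roll": 0}, {"dp": [-5, 0, 0], "roll": 0}]}}

```text
time: 3.9
ee_pos: [0.5566, 0.1038, 0.0944]
ee_rot: [-1.83, -2.554, -0.003]
force: [-1.1, 4.6, 3.9]
opening: 0.5
gripper_force: 2.2
```

Emit:
{"name": "jog_arm", "arguments": {"targets": [{"dp": [-8, 0, 0], "roll": 0}, {"dp": [-8, 0, 0], "roll": 0}, {"dp": [-8, 0, 0], "roll": 0}, {"dp": [-8, 0, 0], "roll": 0}, {"dp": [-8, 0, 0], "roll": 0}]}}

```text
time: 4.32
ee_pos: [0.5691, 0.065, 0.0935]
ee_rot: [-1.829, -2.554, -0.0]
force: [-0.8, 4.0, 2.5]
opening: 0.5
gripper_force: 2.2
```

Emit:
{"name": "jog_arm", "arguments": {"targets": [{"dp": [-8, 0, 0], "roll": 0}, {"dp": [-8, 0, 0], "roll": 0}, {"dp": [-8, 0, 0], "roll": 0}, {"dp": [-8, 0, 0], "roll": 0}, {"dp": [-8, 0, 0], "roll": 0}]}}

```text
time: 4.73
ee_pos: [0.5819, 0.0271, 0.0934]
ee_rot: [-1.829, -2.554, 0.0]
force: [-1.3, 4.4, 2.9]
opening: 0.496
gripper_force: 2.3
```

Emit:
{"name": "jog_arm", "arguments": {"targets": [{"dp": [-8, 0, 0], "roll": 0}, {"dp": [-8, 0, 0], "roll": 0}, {"dp": [-8, 0, 0], "roll": 0}, {"dp": [-8, 0, 0], "roll": 0}, {"dp": [-8, 0, 0], "roll": 0}]}}

```text
time: 5.15
ee_pos: [0.5948, -0.0107, 0.0934]
ee_rot: [-1.829, -2.554, 0.0]
force: [-1.4, 4.0, 3.8]
opening: 0.498
gripper_force: 2.2
```

Emit:
{"name": "jog_arm", "arguments": {"targets": [{"dp": [-7, 0, 0], "roll": 0}, {"dp": [-7, 0, 0], "roll": 0}, {"dp": [-6, 0, 0], "roll": 0}, {"dp": [-5, 0, 0], "roll": 0}, {"dp": [-3, 0, 0], "roll": 0}]}}

```text
time: 5.57
ee_pos: [0.6039, -0.0372, 0.0934]
ee_rot: [1.83, 2.554, -0.0]
force: [-1.7, 4.3, 3.6]
opening: 0.502
gripper_force: 2.2
```

Emit:
{"name": "jog_arm", "arguments": {"targets": [{"dp": [-1, 0, 0], "roll": 0}, {"dp": [-1, 0, 0], "roll": 0}, {"dp": [-1, 0, 0], "roll": 0}, {"dp": [-1, 0, 0], "roll": 0}, {"dp": [-1, 0, 0], "roll": 0}]}}

```text
time: 5.98
ee_pos: [0.6052, -0.0411, 0.0934]
ee_rot: [-1.828, -2.555, 0.0]
force: [-1.3, 3.9, 2.4]
opening: 0.498
gripper_force: 2.1
```

Emit:
{"name": "jog_arm", "arguments": {"targets": [{"dp": [-1, 0, 0], "roll": 0}, {"dp": [-1, 0, 0], "roll": 0}, {"dp": [-1, 0, 0], "roll": 0}, {"dp": [-0.5, 0, 0], "roll": 0}, {"dp": [-0.5, 0, 0], "roll": 0}]}}

```text
time: 6.4
ee_pos: [0.6059, -0.0428, 0.0934]
ee_rot: [-1.827, -2.55, -0.004]
force: [-3.6, 12.6, 7.2]
opening: 0.501
gripper_force: 6.5
```

Emit:
{"name": "jog_arm", "arguments": {"targets": [{"dp": [8, 0, 0], "roll": 0}, {"dp": [5, 0, -20], "roll": 0}, {"dp": [0, 0, -30], "roll": 0}, {"dp": [30, 0, -30], "roll": 0}, {"dp": [35, 0, -20], "roll": 0}], "grip": 1}}

```text
time: 6.82
ee_pos: [0.5831, 0.0264, 0.1956]
ee_rot: [1.83, 2.547, 0.0]
force: [1.3, -0.6, 0.0]
opening: 0.18
gripper_force: 0.0
```

Emit:
{"name": "jog_arm", "arguments": {"targets": [{"dp": [35, 0, 0], "roll": 0}, {"dp": [35, 0, 0], "roll": 0}, {"dp": [35, 0, 0], "roll": 0}, {"dp": [35, 0, 0], "roll": 0}, {"dp": [35, 0, 0], "roll": 0}]}}

```text
time: 7.23
ee_pos: [0.525, 0.1946, 0.1928]
ee_rot: [1.828, 2.552, -0.001]
force: [0.9, 0.1, 0.3]
opening: 0.001
gripper_force: 0.0
```

Emit:
{"name": "jog_arm", "arguments": {"targets": [{"dp": [35, 0, 0], "roll": 0}, {"dp": [35, 0, 0], "roll": 0}, {"dp": [35, 0, 0], "roll": 0}, {"dp": [0, 0, 0], "roll": 0}, {"dp": [0, 0, 0], "roll": 0}]}}

```text
time: 7.65
ee_pos: [0.4912, 0.294, 0.1925]
ee_rot: [1.824, 2.556, -0.001]
force: [0.3, 0.1, 0.2]
opening: 0.006
gripper_force: 0.0
```

```bash
python3 - <<'E'
from h import *
c=cap('top'); im=c['pixels']
cv2.imwrite('pics/crop2.png',cv2.resize(im[140:300,190:400],None,fx=3.6,fy=3.6,interpolation=cv2.INTER_CUBIC))
hsv=cv2.cvtColor(im,cv2.COLOR_BGR2HSV)
roi=np.zeros(im.shape[:2],np.uint8); cv2.rectangle(roi,(225,165),(375,265),255,-1)
m=cv2.inRange(hsv,(0,0,170),(180,40,255))&roi
k=max(cv2.findContours(m,cv2.RETR_EXTERNAL,cv2.CHAIN_APPROX_NONE)[0],key=cv2.contourArea)
print('cover',cv2.minAreaRect((ray(c,k.reshape(-1,2),.086)[:,:2]*1000).astype(np.float32)))
roi[:]=0; cv2.rectangle(roi,(225,185),(295,262),255,-1)
m=(cv2.inRange(hsv,(0,140,80),(6,255,255))|cv2.inRange(hsv,(174,140,80),(180,255,255)))&roi
ys,xs=np.nonzero(m); print(len(xs),xs.min(),xs.max(),ys.min(),ys.max())
print('red',cv2.minAreaRect((ray(c,np.c_[xs,ys],.065)[:,:2]*1000).astype(np.float32)))
E
```

```text
cover ((612.06689453125, -58.053955078125), (160.70217895507812, 158.23263549804688), 18.74357795715332)
159 250 272 213 242
red ((552.6636962890625, 100.63542938232422), (78.6042251586914, 23.986400604248047), 27.825700759887695)
```

View pics/crop2.png

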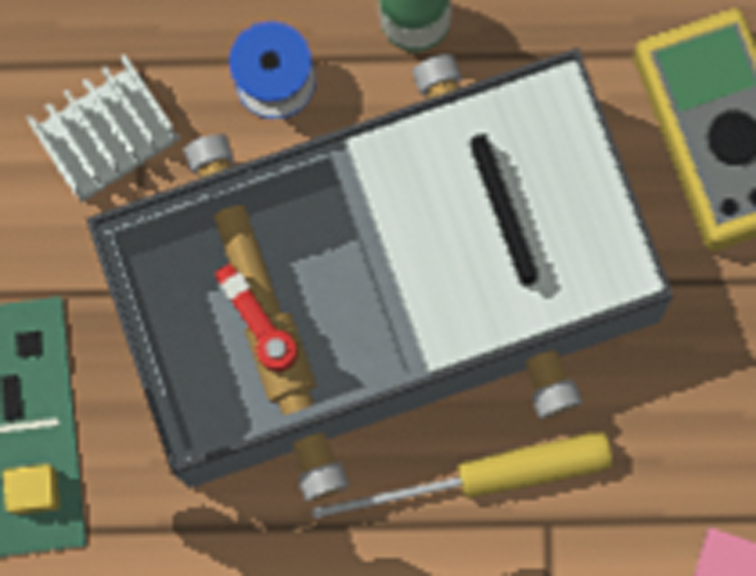

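The cover is now hard over the blue bay: its centre moved 164 mm. The red handle is revealed, with its hub at crop (275,347) and white band at (234,285), turned roughly 0.15–0.2 rad. Next I measure the pivot.

```bash
python3 - <<'E'
from h import *
c=cap('top'); s=get_state(); print(s['time'],s['ee_pos'])
P=ray(c,[[190+275/3.6,140+347/3.6],[190+227/3.6,140+272/3.6]],.066)*1000; print(P)
t=np.radians(18.7); B=np.array([[np.cos(t),np.sin(t)],[-np.sin(t),np.cos(t)]])
print('tip rel',B@(P[1]-P[0])[:2])
for p in (P[0,:2],np.array([530.4,89.5])): print('tcp rel (a,b)',B@(s['ee_pos'][:2]*1000-p))
E
```

```text
7.75 [0.49195146 0.29246695 0.19264343]
[[530.58772329  89.02100232  66.        ]
 [580.44682675 119.9882828   66.        ]]
tip rel [57.15556764 13.34705007]
tcp rel (a,b) [ 28.63074927 205.09338393]
tcp rel (a,b) [ 28.65498982 204.57948588]
```

Emit:
{"name": "jog_arm", "arguments": {"targets": [{"dp": [-34, 3, 0], "roll": 0}, {"dp": [-34, 3, 0], "roll": 0}, {"dp": [-34, 3, 0], "roll": 0}, {"dp": [-34, 3, 0], "roll": 0}, {"dp": [-34, 3, 0], "roll": 0}]}}

```text
time: 8.17
ee_pos: [0.5613, 0.1338, 0.1929]
ee_rot: [1.831, 2.551, -0.001]
force: [0.0, 0.5, -0.2]
opening: 0.005
gripper_force: 0.0
```

Emit:
{"name": "jog_arm", "arguments": {"targets": [{"dp": [-33, 0, 0], "roll": 0}, {"dp": [-32, 0, 0], "roll": 0}, {"dp": [0, 0, 20], "roll": 0}, {"dp": [0, 0, 20], "roll": 0}, {"dp": [0, 0, 0], "roll": 0}]}}

```text
time: 8.58
ee_pos: [0.579, 0.0731, 0.1486]
ee_rot: [-1.831, -2.546, 0.007]
force: [-0.7, 0.2, -1.4]
opening: 0.003
gripper_force: 0.0
```

```bash
cat > rel.py <<'E'
from h import *
s=get_state(); t=np.radians(18.7); B=np.array([[np.cos(t),np.sin(t)],[-np.sin(t),np.cos(t)]])
print(s['time'],B@(s['ee_pos'][:2]*1000-np.array([530.5,89.3])),s['ee_pos'][2],s['force'])
E
python3 rel.py
```

```text
8.5833 [ 40.73163605 -30.83878595] 0.1486238564802575 [-0.67626188  0.18607178 -1.3571197 ]
```

Emit:
{"name": "jog_arm", "arguments": {"targets": [{"dp": [0, 3, 30], "roll": 0}, {"dp": [0, 0, 30], "roll": 0}, {"dp": [0, 0, 20], "roll": 0}, {"dp": [0, 0, 10], "roll": 0}, {"dp": [0, 0, 3], "roll": 0}]}}

```text
time: 9.0
ee_pos: [0.5832, 0.0761, 0.0585]
ee_rot: [-1.829, -2.552, 0.003]
force: [-0.6, 0.2, 0.4]
opening: 0.002
gripper_force: 0.0
```

Emit:
{"name": "jog_arm", "arguments": {"targets": [{"dp": [4, 0, 0], "roll": 0}, {"dp": [6, 0, 0], "roll": 0}, {"dp": [6, 0, 0], "roll": 0}, {"dp": [5, 0, 0], "roll": 0}, {"dp": [5, 1, 0], "roll": 0}]}}

```text
time: 9.42
ee_pos: [0.5771, 0.102, 0.061]
ee_rot: [1.826, 2.554, -0.0]
force: [-0.7, -5.8, 1.0]
opening: 0.008
gripper_force: 2.1
```

```bash
python3 rel.py
```

```text
9.4167 [48.19054974 -2.9363951 ] 0.06104011021398524 [-0.7164981  -5.79733451  0.95281552]
```

Emit:
{"name": "jog_arm", "arguments": {"targets": [{"dp": [-1, 0, 3], "roll": 0}, {"dp": [0, 0, 3], "roll": 0}, {"dp": [4, -1, 0], "roll": 0}, {"dp": [4, -1, 0], "roll": 0}, {"dp": [5, -1, 0], "roll": 0}]}}

```text
time: 9.83
ee_pos: [0.5715, 0.111, 0.0543]
ee_rot: [1.827, 2.551, 0.001]
force: [3.1, -5.3, -0.5]
opening: 0.006
gripper_force: 2.9
```

Emit:
{"name": "jog_arm", "arguments": {"targets": [{"dp": [5, -1, 0], "roll": 0}, {"dp": [4, -1, 0], "roll": 0}, {"dp": [4, -2, 0], "roll": 0}, {"dp": [4, -2, 0], "roll": 0}, {"dp": [3, -2, 0], "roll": 0}]}}

```text
time: 10.25
ee_pos: [0.5571, 0.1276, 0.0542]
ee_rot: [1.827, 2.552, 0.001]
force: [4.3, -3.4, 0.5]
opening: 0.006
gripper_force: 2.0
```

```bash
python3 rel.py
```

```text
10.25 [37.48085683 27.77077737] 0.05418104086256819 [ 4.3213937  -3.36064243  0.45178678]
```

Emit:
{"name": "jog_arm", "arguments": {"targets": [{"dp": [3, -3, 0], "roll": 0}, {"dp": [3, -3, 0], "roll": 0}, {"dp": [3, -3, 0], "roll": 0}, {"dp": [3, -3, 0], "roll": 0}, {"dp": [2, -3, 0], "roll": 0}]}}

```text
time: 10.67
ee_pos: [0.538, 0.1368, 0.0543]
ee_rot: [1.828, 2.553, 0.002]
force: [3.4, -1.8, 0.2]
opening: 0.006
gripper_force: 1.8
```

Emit:
{"name": "jog_arm", "arguments": {"targets": [{"dp": [0, -1, 0], "roll": 0}, {"dp": [0, -1, 0], "roll": 0}, {"dp": [0, -1, 0], "roll": 0}, {"dp": [0, 0, 0], "roll": 0}, {"dp": [0, 0, 0], "roll": 0}]}}

```text
time: 11.08
ee_pos: [0.5345, 0.1363, 0.054]
ee_rot: [-1.829, -2.554, -0.001]
force: [2.7, 1.9, 2.5]
opening: 0.006
gripper_force: 1.7
```

```bash
python3 rel.py
```

```text
11.0833 [18.83873789 43.23187999] 0.05403558914408674 [2.65882641 1.89036938 2.50214466]
```

Near the stop, so I creep until the force rises.

Emit:
{"name": "jog_arm", "arguments": {"targets": [{"dp": [0, -1, 0], "roll": 0}, {"dp": [0, -1, 0], "roll": 0}, {"dp": [0, -0.5, 0], "roll": 0}, {"dp": [0, 0, 0], "roll": 0}, {"dp": [0, 0, 0], "roll": 0}]}}

```text
time: 11.5
ee_pos: [0.5338, 0.136, 0.0543]
ee_rot: [1.829, 2.552, 0.007]
force: [8.7, 5.1, -1.4]
opening: 0.008
gripper_force: 4.7
```

Emit:
{"name": "jog_arm", "arguments": {"targets": [{"dp": [0, -1, 0], "roll": 0}, {"dp": [0, -1, 0], "roll": 0}, {"dp": [0, 0, 0], "roll": 0}, {"dp": [0, 0, 0], "roll": 0}, {"dp": [0, 0, 0], "roll": 0}]}}

```text
time: 11.92
ee_pos: [0.5336, 0.1359, 0.0546]
ee_rot: [1.827, 2.549, 0.013]
force: [12.9, 7.8, -5.4]
opening: 0.007
gripper_force: 7.5
```

Emit:
{"name": "jog_arm", "arguments": {"targets": [{"dp": [0, 6, 0], "roll": 0}, {"dp": [0, 6, 0], "roll": 0}, {"dp": [0, 0, -30], "roll": 0}, {"dp": [0, 0, -40], "roll": 0}, {"dp": [0, 0, -40], "roll": 0}]}}

```text
time: 12.33
ee_pos: [0.5392, 0.1379, 0.1628]
ee_rot: [-1.826, -2.55, 0.008]
force: [0.1, -0.2, 0.4]
opening: 0.005
gripper_force: 0.0
```

Emit:
{"name": "jog_arm", "arguments": {"targets": [{"dp": [35, 0, -20], "roll": 0}, {"dp": [35, 0, 0], "roll": 0}, {"dp": [35, 0, 0], "roll": 0}, {"dp": [35, 0, 0], "roll": 0}, {"dp": [35, 0, 0], "roll": 0}]}}

```text
time: 12.75
ee_pos: [0.4836, 0.3047, 0.1831]
ee_rot: [-1.829, -2.553, 0.005]
force: [-0.0, -0.2, 0.1]
opening: 0.006
gripper_force: 0.0
```

```bash
python3 - <<'E'
from h import *
c=cap('top','top3.png'); im=c['pixels']
cv2.imwrite('pics/crop3.png',cv2.resize(im[140:300,190:400],None,fx=3.6,fy=3.6,interpolation=cv2.INTER_CUBIC))
E
```

```text
(no output)
```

View pics/crop3.png

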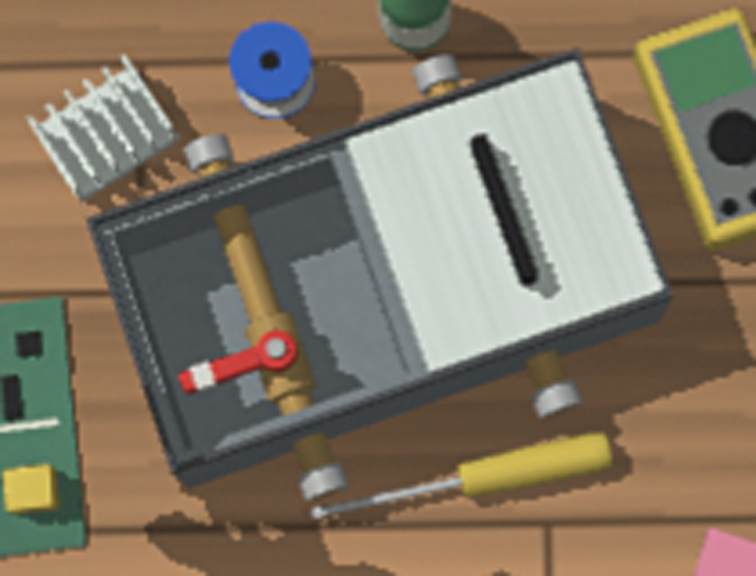

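The red handle, from hub (275,347) to tip (185,381), is now crosswise to its pipe and was pushed against its stop. The cover is still over the blue bay, and the neighbouring items have not moved.

```bash
python3 -c "
from h import *
print(robot.close_job())"
```

```text
the job is handed in; nothing more can be done
None
```

I slid the cover fully over the blue bay, pushed the red handle to its crosswise stop, and handed the job in; the last picture showed nothing else disturbed around the box, though no verdict was returned.

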